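# Unload the 3D printer through its side doorway

## Task

Unload the 3D printer: draw the bed out by its upright pull tab until the printed tower is out from under the print head and level with the doorway in the side fence, then slide the tower sideways through the doorway until it stands wholly on the outfeed shelf. Keep the tower upright and slide it rather than lifting it, then push the empty bed all the way home again. Leave the beaker and the lamp bulb where they are.

Things in the scene. Friction and masses are not known exactly. Their poses are not given: they have to be found in the camera images.
- printer: Dark grey desktop 3D printer, 440 mm long, fixed. Origin on the bench near its middle; z up; +y is the way the bed draws out; +x is the side with fence, doorway and outfeed shelf; the -x side is open, without walls. The body under the bed spans x -0.10 to 0.08, y -0.25 to 0.19, top z 0.040. A column 150 mm wide stands at its -y end, y -0.25 to -0.20, top z 0.38.
- head (a point): Point under the print head, middle of its housing's underside, z 0.164 (nozzle tip 9 mm lower); printer x 0.005, y -0.065, axes as the printer's. The head is 75 mm square and 40 mm high, under an arm 60 mm wide (z 0.20 to 0.25) that runs from the column to 35 mm beyond this point in +y. Bed and tower pass below it; a gripper does not.
- bed (a joint): Sliding print bed: flat dark plate 150 x 150 mm, top at z 0.060, sliding straight along printer +y. Value in m: 0 = fully home at its stop (plate centre at printer x 0, y -0.08), 0.21 = fully drawn out. It stays where left and takes 2 to 4 N to move. The end stops are firm.
- bed_pull (a point): On the bed's upright aluminium pull tab: 17.5 mm below the tab's top edge (top z 0.100), middle of its width and thickness. Tab 50 mm wide (printer x), 8 mm thick (printer y), standing 42 mm above the flat tongue (top z 0.058, 50 mm wide) that joins it to the bed. It lies 155 mm in +y from the plate's centre and moves with the bed; axes as the printer's.
- print_centre (a point): Centre (40 mm above its underside) of the printed tower, white plastic, round, 80 mm tall, about 0.1 kg, loose on the bed. Foot: plain disc 68 mm across, 28 mm high; above it narrows to 44 mm, then a 56 mm crown. z is its upright axis. It rides on the bed by friction; pushed low at the foot it slides, pushed at the top it tips.
- doorway (a point): Middle of the doorway, the gap in the grey side fence, at bed level (z 0.060); printer x 0.083, y 0.080, axes as the printer's (+x outward, y along the slide). The gap is 92 mm wide along y and open above; the fence beside it is 8 mm thick, top at z 0.095.
- outfeed (a point): Middle of the floor of the aluminium outfeed shelf outside the doorway, on its surface, z 0.059 (1 mm below the bed); printer x 0.142, y 0.080, axes as the printer's. The shelf starts 65 mm inward (-x) of this point, 2 mm from the bed's edge; lips 14 mm high stand 55 mm outward and 75 mm to either side in y.
- beaker_centre (a point): Bystander: glass beaker, 90 mm across, 125 mm tall; point on its axis 60 mm up.
- bulb_centre (a point): Bystander: clear lamp bulb on a round black foot, 68 mm across, 125 mm tall; point on its axis 60 mm up.
- tower_print: The same printed tower, its body; origin at the centre of its underside.
Things that resemble listed ones, but are neither listed nor needed, are in the scene too. There is more than one size of the tower_print; the job needs the largest.

How it is judged:
On the way, in this order (a step that is already met when the one before it is completed fails the run):
1. the tower stands on the bed, out from under the print head and level with the doorway (its centre within 20 mm of the doorway's middle along the slide) (y of print_centre in the frame of doorway between -0.02 and 0.02 m and x of print_centre in the frame of doorway below -0.03 m and angle between print_centre's own z axis and vertical below 0.12 rad), for 0.2 s.
2. the tower stands upright wholly on the outfeed shelf (x of print_centre in the frame of outfeed between -0.032 and 0.028 m and y of print_centre in the frame of outfeed between -0.05 and 0.05 m and z of print_centre in the frame of outfeed between 0.034 and 0.046 m and angle between print_centre's own z axis and vertical below 0.12 rad), for 0.2 s.
At the end, for the whole second after the job is handed in: The tower stands upright (within 0.12 rad) and still on the outfeed shelf, its whole foot on the shelf between the lips (centre no more than 32 mm inward of the shelf's centre point), and the bed is fully home (within 6 mm of its stop) and still; the beaker and the lamp bulb have not been moved (all of step 2 and value of joint bed below 0.006 m and velocity of joint bed between -0.01 and 0.01 m/s and linear speed of tower_print below 0.02 m/s); the robot touches nothing.
It fails at once if the tower tips (more than 0.35 rad) (angle between print_centre's own z axis and vertical above 0.35 rad).
It fails at once if the tower is lifted off (its centre more than 15 mm above where it stands on the bed) (z of print_centre in the frame of doorway above 0.055 m).
It fails at once if the beaker is moved more than 20 mm (distance of beaker_centre from where it was at the start of the episode above 0.02 m).
It fails at once if the lamp bulb is moved more than 20 mm (distance of bulb_centre from where it was at the start of the episode above 0.02 m).
It also fails if it takes over 69 s, if anything falls off the work surface, if the arm or the gripper's body presses on something with over 40 N, if the wrist force passes 120 N, or if a joint passes its speed limit or range.

## Robot

A 6-joint arm with a two-finger parallel gripper is mounted at the origin on the work surface. World frame = base frame: x ahead of the robot, y to its left, z up, the work surface at z = 0. Lengths are in m, angles in rad, forces in N, time in s.
With the tool pointing down it reaches from about 0.35 to 0.975 m from the base axis. Payload 4.9 kg.
Tool frame: the origin (TCP) lies midway between the tips of the shut fingers; the grasp point (between the pads) lies 19 mm behind it; z points along the fingers, y is the line along which they close (so a half turn about z gives the same grasp; the last joint's range is limited). The gripper opens to 85 mm and grips with 20 to 120 N. Pads are 22 mm wide; open, the fingers measure 114 mm over their backs; the gripper's body (76 mm by 85 mm) begins 54 mm behind the grasp point. The pads swing forward as they close: fully open they stand 13 mm farther back than shut.
Start: joints at [1.145, 0.053, 1.613, -0, 1.476, -0.119], TCP at [0.189, 0.596, 0.231] pointing down, gripper open.
Joint ranges: [-3.01, 3.01], [-1.01, 2.22], [0.06, 2.58], [-1.02, 4.17], [0.09, 2.62], [-3.14, 3.14]. Speed limits (rad/s): [2.57, 2.57, 3.14, 3.14, 3.14, 3.14].

## Interface

Orientations are given as a unit quaternion [w, x, y, z].
In Python, from plant import * gives the robot as it stands.
- The arm moves only by the tool jog_arm, never from a script. Its argument "targets" is a list of rows, each a list of 3 entries, a list of its own where there are three numbers: the shift along the tool's x, y, z in units of 25 mm (1.0 is 25 mm), then the turn, a rotation vector about the tool's x, y, z in units of 8 degrees (1.0 is 8 degrees), then the opening in per cent of the stroke, from 0 (shut) to 100 (fully open). A call has 1 to 8 rows; each row is the pose to reach, as a shift and turn from the pose commanded when the call began, along the tool's axes at that moment; what a row does not reach only later rows make up. A row lasts 1/8 s, in which the tool goes at most 62.5 mm and 10.7 degrees, less where a joint would pass 70% of its speed; a pose out of reach is approached as far as the arm can. A call with a gripper value outside its range is refused whole. The fingers move at their own pace and stop on an object; the grip force is fixed at half the most. Time passes only in rows, so rows that repeat a pose let the fingers close. It gives the time, the measured TCP pose, the force, the opening and the grip force at its end, in the units of the state.
- state(): the state, without advancing time (a new reading comes with each control period).
- grab_frame(name): name is "scene" or "top" or "wrist"; returns (picture, depth): 420x560x3 uint8, red, green, blue; 420x560 float32, m along the optical axis (not along the pixel's ray), 0 where there is no reading.
- camera_params(name): a dict with "fovy" (degrees; the focal length in pixels is half the picture's height over the tangent of half this angle, whatever the lens; pixels are square), "cx", "cy" (the principal point, pixels), "rvec" (rotation vector, rad) and "tvec" (3), from world to camera coordinates, as OpenCV has them; the wrist camera has in their place "hand_eye" (4x4, takes a point from camera to tool coordinates, whose origin is the TCP and whose axes are the flange's). Camera axes: x right, y down, z forward; pixel columns grow to the right and rows downward; lengths in m; the calibration is good to about 2 mm. A picture is of the moment at which its call begins: read the wrist's pose just before it. camera_params takes no time and is no camera call.
- job_done(): hands the job in; it is judged then, once.
The state is a dict: "time": time; "joint_pos": joint angles; "joint_vel": joint speeds; "joint_efforts": joint torques, N m; "tool_pos": TCP position; "tool_rot": TCP orientation; "contact_force": force on the tool from outside, world axes, zero at the start; "ft_torque": the same for the moment, N m; "gripper_width": opening from 0.0 (shut) to 1.0 (fully open); "grasp_force": force on a finger pad.
Only numpy, scipy, OpenCV 4.12 (cv2) and the standard library are available. Lean on these libraries where they do the work, as an engineer would, in place of code of your own. Each camera call takes 0.05 s, during which the arm holds its last target. There are 200 camera calls.

## Working session

There is one attempt and no reset: what is moved stays moved. The work goes in short steps, Python scripts to look and compute and a tool call to move; the robot and the scene stay as the last step left them, time stands still between calls to the robot, and variables do not carry over. Pictures are saved under pics/ and viewed, at most 10 in all, crops included, and the job is handed in when it is done.

Besides the shell and the picture viewer there is one more tool, called after "Request:" as name(argument=value, ...) on one line, values as JSON. jog_arm: Moves the arm, as the interface text tells. Its arguments: {"type":"object","properties":{"targets":{"type":"array"}},"required":["targets"]}

```bash
mkdir -p pics
python3 - <<'E'
from plant import *
import cv2,numpy as np
for n in ("scene","top"):
    p,d=grab_frame(n); cv2.imwrite(f"pics/{n}0.png",p[:,:,::-1]); np.save(f"pics/{n}0.npy",d); np.save(f"pics/{n}0rgb.npy",p)
    print(camera_params(n))
print(camera_params("wrist")); print(state())
E
```

```text
{'fovy': 49.759746940135585, 'cx': 276.479106058344, 'cy': 205.66749658079127, 'rvec': array([ 1.7855258 ,  1.94184798, -0.63601226]), 'tvec': array([-0.08212113, -0.36101405,  1.5067052 ])}
{'fovy': 56.018882238057444, 'cx': 276.4688271505522, 'cy': 209.84732913736755, 'rvec': array([ 2.14756763, -2.18214707,  0.0649841 ]), 'tvec': array([0.12770279, 0.52594754, 0.9562738 ])}
{'fovy': 58.81286331662539, 'cx': 283.68052050534084, 'cy': 213.05311440084037, 'hand_eye': array([[-5.22258962e-05, -9.53203080e-01, -3.02330756e-01,
         7.73096205e-02],
       [ 9.99999977e-01,  1.28988973e-05, -2.13412504e-04,
         6.08402956e-04],
       [ 2.07325189e-04, -3.02330760e-01,  9.53203057e-01,
        -1.42330439e-01],
       [ 0.00000000e+00,  0.00000000e+00,  0.00000000e+00,
         1.00000000e+00]])}
{'time': 0.1, 'joint_pos': array([ 1.14503479e+00,  5.33141692e-02,  1.61415761e+00, -1.26988390e-05,
        1.47599499e+00, -1.18972774e-01]), 'joint_vel': array([-0.00011872, -0.00187602, -0.00404634, -0.00105183,  0.00114252,
        0.0018924 ]), 'joint_efforts': array([-1.90194878e-04, -3.94899130e+01, -3.71365178e+01, -1.32128957e-04,
        3.86437910e-03, -8.82571584e-06]), 'tool_pos': array([0.1885019 , 0.59530546, 0.23017094]), 'tool_rot': array([-2.45992595e-04,  1.52792864e-01,  9.88257792e-01, -9.04215385e-04]), 'contact_force': array([-0.47775833, -0.46735756,  0.65607109]), 'ft_torque': array([-0.0365859 ,  0.03386962,  0.0076562 ]), 'grasp_force': 0.0, 'gripper_width': 0.9957709712141841}
```

View pics/scene0.png

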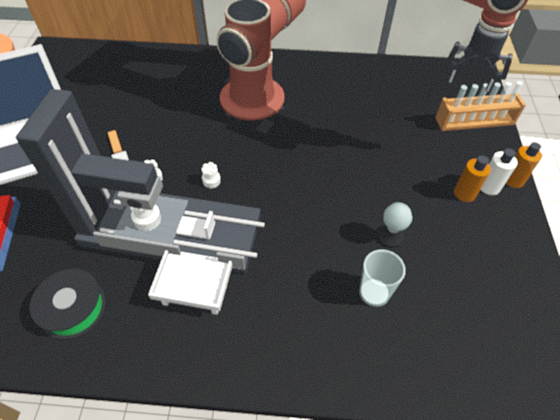

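View pics/top0.png

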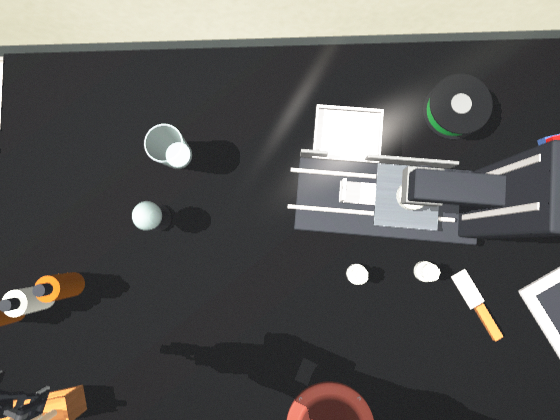

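Three white towers: scene (145,215) on the bed under the head, (211,175) and (150,170) on the bench. The one on the bed fits: it is the largest and it stands on the bed. I'll confirm this in a crop while fitting the printer's pose from depth.

```bash
cat > h.py <<'E'
from plant import *
import cv2,numpy as np
from scipy.spatial.transform import Rotation as R
def cloud(n,d,st=None):
    c=camera_params(n); h,w=d.shape; f=h/2/np.tan(np.radians(c["fovy"]/2))
    v,u=np.mgrid[:h,:w]; P=np.stack([(u-c["cx"])/f*d,(v-c["cy"])/f*d,d],-1)
    if n=="wrist":
        T=c["hand_eye"]; P=P@T[:3,:3].T+T[:3,3]
        q=st["tool_rot"]; return P@R.from_quat(np.r_[q[1:],q[0]]).as_matrix().T+st["tool_pos"]
    return (P-c["tvec"])@cv2.Rodrigues(c["rvec"])[0]
E
python3 - <<'E'
from h import *
for n in("top","scene"):
    d=np.load(f"pics/{n}0.npy"); P=cloud(n,d); z=P[...,2]; ok=d>0
    print(n)
    for lo,hi in((.03,.045),(.052,.068),(.068,.085),(.086,.106),(.235,.26),(.36,.39)):
        m=(ok&(z>lo)&(z<hi)).astype(np.uint8)
        k,l,s,_=cv2.connectedComponentsWithStats(m)
        for i in range(1,k):
            if s[i,4]>40:
                q=P[l==i]; r=cv2.minAreaRect(q[:,:2].astype(np.float32))
                print(lo,s[i],"mean",q.mean(0).round(3),"rect",np.round(r[0],3),np.round(r[1],3),round(r[2],1))
im=cv2.imread("pics/scene0.png")[90:290,60:300]
cv2.imwrite("pics/crop1.png",cv2.resize(im,None,fx=3,fy=3,interpolation=cv2.INTER_CUBIC))
E
```

```text
top
0.03 [160 137  19  23  77] mean [0.695 0.395 0.037] rect [0.692 0.392] [0.025 0.066] 54.8
0.03 [299 156  78  18 864] mean [ 0.635 -0.033  0.041] rect [ 0.635 -0.033] [0.19  0.029] 84.0
0.03 [444 168  30   4  51] mean [ 0.617 -0.326  0.041] rect [ 0.617 -0.327] [0.071 0.006] 84.8
0.03 [ 296  172   80   39 1760] mean [ 0.572 -0.004  0.041] rect [ 0.571 -0.026] [0.189 0.081] 84.1
0.03 [ 294  204  183   41 3116] mean [ 0.485 -0.13   0.041] rect [ 0.504 -0.144] [0.439 0.093] 84.2
0.03 [ 67 273  12  24  79] mean [0.356 0.616 0.037] rect [0.353 0.619] [0.057 0.023] 4.3
0.03 [ 71 389  10  27 101] mean [0.076 0.602 0.037] rect [0.076 0.603] [0.059 0.01 ] 19.5
0.03 [303 400  56  20 187] mean [0.062 0.004 0.037] rect [0.055 0.   ] [0.041 0.129] 1.1
0.052 [ 430   73   63   61 2960] mean [ 0.778 -0.333  0.057] rect [ 0.778 -0.333] [0.147 0.151] 44.1
0.052 [ 300  107  139  124 6182] mean [ 0.624 -0.105  0.061] rect [ 0.613 -0.113] [0.405 0.214] 38.5
0.052 [155 134  26  26 100] mean [0.695 0.394 0.06 ] rect [0.692 0.388] [0.035 0.072] 48.1
0.052 [168 147  21  19  42] mean [0.654 0.348 0.06 ] re
[... 8401 characters left out ...]
93] rect [ 0.635 -0.198] [0.209 0.012] 84.0
0.086 [217 252  27   9 127] mean [0.66  0.03  0.093] rect [0.659 0.029] [0.063 0.01 ] 84.1
0.086 [366 256  35  25 205] mean [0.651 0.386 0.096] rect [0.657 0.383] [0.078 0.041] 66.6
0.086 [362 272  35  21 133] mean [0.711 0.361 0.096] rect [0.706 0.363] [0.078 0.027] 69.0
0.235 [216   0  90  56 754] mean [0.014 0.039 0.248] rect [-0.026  0.071] [0.109 0.343] 44.3
0.235 [  41  134  114   54 2292] mean [ 0.553 -0.25   0.247] rect [ 0.566 -0.251] [0.198 0.155] 67.1
0.36 [469  32  37  23 394] mean [0.216 0.585 0.375] rect [0.211 0.589] [0.075 0.04 ] 73.9
0.36 [  15   89   60   59 1758] mean [ 0.538 -0.336  0.376] rect [ 0.528 -0.341] [0.052 0.151] 84.4
```

View pics/crop1.png

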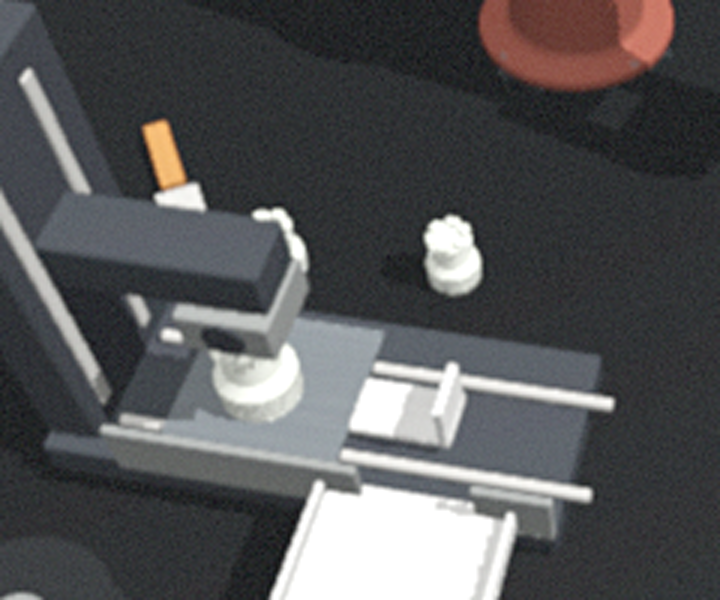

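The crop shows the big tower at crop (258,390), its foot on the bed plate under the head. It is clearly larger than the two on the bench at crop (452,255) and (283,240), so it is the one to move. Next I'll fit the pose and the tower, then work out the first move.

```bash
cat >> h.py <<'E'
Y=np.array([.1032,.9947]); X=np.array([.9947,-.1032]); O=np.array([.5597,-.119])
def pr(p): d=np.asarray(p)[...,:2]-O; return np.stack([d@X,d@Y],-1)   # world -> printer xy
def wo(x,y): return O+x*X+y*Y
def foot(P,lo=.064,hi=.086,box=None):
    from scipy.optimize import least_squares
    z=P[...,2]; q=pr(P); m=(z>lo)&(z<hi)&(q[...,0]>box[0])&(q[...,0]<box[1])&(q[...,1]>box[2])&(q[...,1]<box[3])
    a=q[m]; r=least_squares(lambda c:np.hypot(*(a-c).T)-.034,a.mean(0)+[-.02,0],loss="soft_l1",f_scale=.002)
    return r.x.round(4),len(a),np.abs(r.fun).mean().round(4)
def goto(st,p,yaw_axis=Y):
    """shift in units (tool axes) to world p"""
    q=st["tool_rot"]; M=R.from_quat(np.r_[q[1:],q[0]]).as_matrix()
    return (M.T@(np.asarray(p)-st["tool_pos"])/.025).round(2), M.round(3).tolist()
E
python3 - <<'E'
from h import *
for n in("scene","top"):
    P=cloud(n,np.load(f"pics/{n}0.npy")); print(n,foot(P,box=(-.06,.065,-.14,-.0)))
    z=P[...,2];q=pr(P)
    m=(z>.096)&(z<.104)&(abs(q[...,0])<.04)&(q[...,1]>.05)&(q[...,1]<.2); print("tab",q[m].mean(0),m.sum())
    m=(z>.245)&(z<.255)&(q[...,1]>-.15)&(q[...,1]<0); print("head arm end y",np.percentile(q[m],[2,50,98],axis=0).round(3).tolist())
s=state(); t=wo(0,.082); print(t,goto(s,[*t,.2]),goto(s,[*t,.068]))
E
```

```text
scene (array([ 0.002 , -0.0796]), 169, np.float64(0.0043))
tab [0.00088302 0.08292202] 64
head arm end y [[-0.029, -0.147], [0.002, -0.089], [0.029, -0.032]]
top (array([-0.0117, -0.0375]), 193, np.float64(0.019))
tab [-0.00039003  0.08173659] 80
head arm end y [[-0.028, -0.147], [-0.0, -0.091], [0.028, -0.034]]
[ 0.5681624 -0.0374346] (array([-22.12, -19.54,   1.24]), [[-0.953, 0.302, -0.001], [0.302, 0.953, -0.002], [0.0, -0.002, -1.0]]) (array([-22.12, -19.53,   6.52]), [[-0.953, 0.302, -0.001], [0.302, 0.953, -0.002], [0.0, -0.002, -1.0]])
```

Request:
jog_arm(targets=[[[-22.1,-19.5,1.2],[0,0,-1.46],60],[[-22.1,-19.5,1.2],[0,0,-1.46],60],[[-22.1,-19.5,1.2],[0,0,-1.46],60],[[-22.1,-19.5,1.2],[0,0,-1.46],60],[[-22.1,-19.5,1.2],[0,0,-1.46],60],[[-22.1,-19.5,1.2],[0,0,-1.46],60],[[-22.1,-19.5,1.2],[0,0,-1.46],60],[[-22.1,-19.5,1.2],[0,0,-1.46],60]])

```text
time: 1.1
tool_pos: [0.4464, 0.1658, 0.2106]
tool_rot: [0.0, 0.051, 0.999, 0.0]
contact_force: [1.2, 1.2, 1.1]
gripper_width: 0.6
grasp_force: 0.0
```

Run:
```python
from h import *
s=state(); t=wo(0,.082); print(s["time"],s["tool_pos"],goto(s,[*t,.2]))
```

```text
1.1 [0.44641547 0.16578905 0.21063894] (array([-5.68, -7.59,  0.42]), [[-0.995, 0.103, 0.0], [0.103, 0.995, 0.0], [-0.0, 0.0, -1.0]])
```

Request:
jog_arm(targets=[[[-5.4,-7.2,0.4],[0,0,0],60],[[-5.4,-7.2,0.4],[0,0,0],60],[[-5.4,-7.2,0.4],[0,0,0],60],[[-5.4,-7.2,0.4],[0,0,0],60],[[-5.4,-7.2,0.4],[0,0,0],60],[[-5.4,-7.2,0.4],[0,0,0],60],[[-5.4,-7.2,0.4],[0,0,0],60]])

```text
time: 1.98
tool_pos: [0.5612, -0.0241, 0.2009]
tool_rot: [-0.0, 0.051, 0.999, 0.0]
contact_force: [-0.6, -0.2, 0.3]
gripper_width: 0.599
grasp_force: 0.0
```

Run:
```python
from h import *
s=state(); p,d=grab_frame("wrist"); cv2.imwrite("pics/w1.png",p[:,:,::-1])
P=cloud("wrist",d,s); z=P[...,2]; q=pr(P)
m=(d>0)&(z>.094)&(z<.105)&(abs(q[...,0])<.04)&(q[...,1]>.05)&(q[...,1]<.12)
print(m.sum(),q[m].mean(0),np.percentile(q[m],[2,98],axis=0))
t=wo(*q[m].mean(0)); print(s["tool_pos"],pr(s["tool_pos"]),goto(s,[*t,.068])[0])
```

```text
827 [-0.00264635  0.08243431] [[-0.02595825  0.07841317]
 [ 0.02232607  0.08628517]]
[ 0.56124377 -0.02411483  0.20089364] [-0.00825656  0.0945416 ] [-0.22 -0.49  5.32]
```

View pics/w1.png

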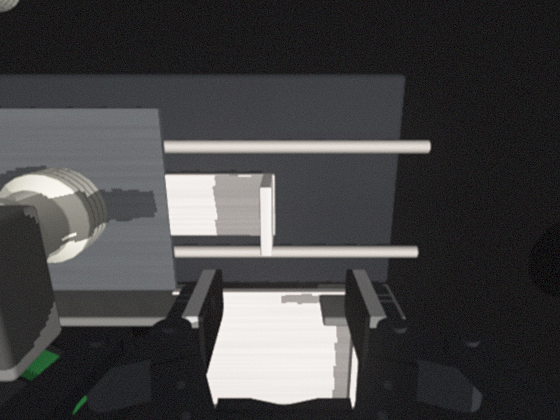

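The wrist view shows the tab top edge at (267,215), the tower foot at (60,210), and the open fingers either side of column 283. I'll centre on the tab, go down and close.

Request:
jog_arm(targets=[[[-0.2,-0.5,0.5],[0,0,0],60],[[-0.2,-0.5,2.5],[0,0,0],60],[[-0.2,-0.5,4.5],[0,0,0],60],[[-0.2,-0.5,5.3],[0,0,0],60],[[-0.2,-0.5,5.3],[0,0,0],30],[[-0.2,-0.5,5.3],[0,0,0],0],[[-0.2,-0.5,5.3],[0,0,0],0],[[-0.2,-0.5,5.3],[0,0,0],0]])

```text
time: 3.02
tool_pos: [0.5674, -0.0384, 0.0712]
tool_rot: [0.002, 0.051, 0.999, -0.0]
contact_force: [-0.5, 0.5, 6.0]
gripper_width: 0.082
grasp_force: 59.9
```

Request:
jog_arm(targets=[[[0,0,0],[0,0,0],0],[[0,0,0],[0,0,0],0]])

```text
time: 3.28
tool_pos: [0.5674, -0.0384, 0.0712]
tool_rot: [0.002, 0.051, 0.999, -0.0]
contact_force: [0.0, -0.6, 6.4]
gripper_width: 0.079
grasp_force: 59.9
```

Request:
jog_arm(targets=[[[0,0.1,-0.1],[0,0,0],0],[[0,0.3,-0.1],[0,0,0],0],[[0,0.6,-0.1],[0,0,0],0],[[0,1.0,-0.1],[0,0,0],0],[[0,1.4,-0.1],[0,0,0],0],[[0,1.8,-0.1],[0,0,0],0],[[0,2.2,-0.1],[0,0,0],0],[[0,2.6,-0.1],[0,0,0],0]])

```text
time: 4.28
tool_pos: [0.5739, 0.0259, 0.0713]
tool_rot: [0.003, 0.051, 0.999, -0.001]
contact_force: [7.4, -2.6, -5.2]
gripper_width: 0.086
grasp_force: 59.5
```

Request:
jog_arm(targets=[[[0,0.4,0],[0,0,0],0],[[0,0.8,0],[0,0,0],0],[[0,1.2,0],[0,0,0],0],[[0,1.6,0],[0,0,0],0],[[0,2.0,0],[0,0,0],0],[[0,2.4,0],[0,0,0],0],[[0,2.8,0],[0,0,0],0],[[0,3.1,0],[0,0,0],0]])

```text
time: 5.28
tool_pos: [0.5817, 0.1031, 0.0713]
tool_rot: [0.002, 0.051, 0.999, -0.001]
contact_force: [6.5, -3.6, -4.2]
gripper_width: 0.085
grasp_force: 59.6
```

Request:
jog_arm(targets=[[[0,0.2,0],[0,0,0],0],[[0,0.3,0],[0,0,0],0],[[0,0.3,0],[0,0,0],0],[[0,0.3,0],[0,0,0],0]])

```text
time: 5.78
tool_pos: [0.5825, 0.1107, 0.0713]
tool_rot: [0.002, 0.051, 0.999, -0.0]
contact_force: [5.6, -1.4, -4.1]
gripper_width: 0.08
grasp_force: 59.6
```

Run:
```python
from h import *
s=state(); print(s["tool_pos"],pr(s["tool_pos"]),s["gripper_width"])
for n in("scene","top"):
    p,d=grab_frame(n); cv2.imwrite(f"pics/{n}2.png",p[:,:,::-1]); np.save(f"pics/{n}2.npy",d)
    P=cloud(n,d); z=P[...,2]; q=pr(P); print(n,foot(P,box=(-.06,.065,.02,.135)))
    for lo,hi in((.135,.145),(.084,.091)):
        m=(z>lo)&(z<hi)&(q[...,0]>-.06)&(q[...,0]<.06)&(q[...,1]>.02)&(q[...,1]<.135); a=q[m]; print(lo,m.sum(),a.mean(0).round(3),a.min(0).round(3),a.max(0).round(3))
```

```text
[0.582493   0.11074689 0.07127294] [-0.00103768  0.23088147] 0.07997037182257255
scene (array([0.0012, 0.0693]), 154, np.float64(0.002))
0.135 215 [0.002 0.07 ] [-0.027  0.043] [0.03  0.097]
0.084 100 [0.019 0.078] [-0.024  0.037] [0.036 0.104]
top (array([0.0049, 0.0714]), 137, np.float64(0.0164))
0.135 384 [0.002 0.069] [-0.025  0.041] [0.03  0.096]
0.084 60 [-0.009  0.082] [-0.031  0.037] [0.033 0.101]
```

View pics/scene2.png

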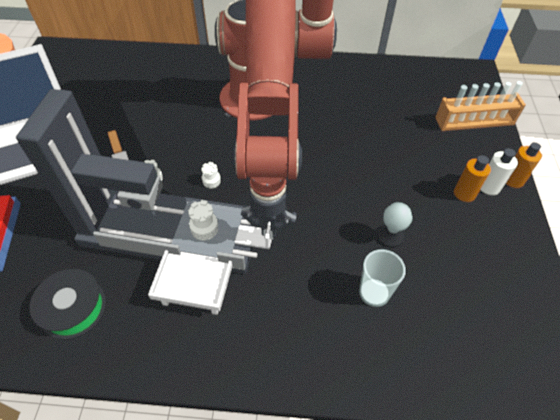

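The tower is upright on the bed at (203,220) and clear of the head. It stands 10 mm short of the doorway's middle, so I'll pull a little more and then let go.

Request:
jog_arm(targets=[[[0,0.1,0],[0,0,0],0],[[0,0.25,0],[0,0,0],0],[[0,0.4,0],[0,0,0],0],[[0,0.4,0],[0,0,0],0],[[0,0.4,0],[0,0,0],0],[[0,0.4,0],[0,0,0],40],[[0,0.4,0],[0,0,0],40],[[0,0.4,0],[0,0,0],40]])

```text
time: 6.88
tool_pos: [0.5817, 0.121, 0.071]
tool_rot: [-0.0, 0.051, 0.999, -0.0]
contact_force: [0.1, 0.1, 0.3]
gripper_width: 0.397
grasp_force: 0.0
```

Request:
jog_arm(targets=[[[0,0.0,-1],[0,0,0],40],[[0,0,-3],[0,0,0],40],[[0,0,-5],[0,0,0],45],[[0,0,-6],[0,0,0],45],[[0,0,-6],[0,0,0],45]])

```text
time: 7.5
tool_pos: [0.5834, 0.1212, 0.2242]
tool_rot: [0.003, 0.051, 0.999, 0.0]
contact_force: [-0.9, 0.5, -0.6]
gripper_width: 0.45
grasp_force: 0.0
```

Run:
```python
from h import *
s=state(); print(s["tool_pos"],pr(s["tool_pos"]),s["time"])
for n in("scene","top"):
    p,d=grab_frame(n); P=cloud(n,d); z=P[...,2]; q=pr(P); print(n,foot(P,box=(-.06,.065,.03,.145)))
    m=(z>.135)&(z<.145)&(q[...,0]>-.06)&(q[...,0]<.06)&(q[...,1]>.02)&(q[...,1]<.135); a=q[m]; print(m.sum(),((a.min(0)+a.max(0))/2).round(4),a.mean(0))
    m=(z>.086)&(z<.1)&(abs(q[...,0]-.083)<.015)&(abs(q[...,1]-.08)<.15);
    a=q[m][:,1]; print("fence edges",a[a<.08].max(),a[a>.08].min(),q[m][:,0].mean())
    m=(z>.096)&(z<.104)&(abs(q[...,0])<.04)&(q[...,1]>.2)&(q[...,1]<.28); print("tab",q[m].mean(0),m.sum())
```

```text
[0.58335646 0.12115006 0.22417111] [-0.00125241  0.24131861] 7.5
scene (array([0.0014, 0.0792]), 155, np.float64(0.0029))
229 [0.0019 0.0795] [0.00264479 0.07985411]
fence edges 0.03414081958539458 0.126905942666936 0.08423491263807359
tab [0.00071382 0.24170162] 64
top (array([0.0048, 0.0814]), 140, np.float64(0.0136))
383 [0.0025 0.0777] [0.00182096 0.07838192]
fence edges 0.03307399325574013 0.1258877376583607 0.08235500995679641
tab [-0.01128607  0.24038627] 42
```

Request:
jog_arm(targets=[[[2,-1,0],[0,-0.5,0],45],[[3.5,-3,0],[0,-1.5,0],45],[[3.5,-5,0],[0,-2.5,0],45],[[3.5,-6.5,0],[0,-2.5,0],45],[[3.5,-6.5,0],[0,-2.5,0],45],[[3.5,-6.5,0],[0,-2.5,0],45],[[3.5,-6.5,0],[0,-2.5,0],45]])

```text
time: 8.48
tool_pos: [0.4783, -0.0306, 0.2202]
tool_rot: [0.173, 0.05, 0.984, -0.009]
contact_force: [0.1, -0.3, -0.2]
gripper_width: 0.445
grasp_force: 0.0
```

Run:
```python
from h import *
s=state(); print(s["tool_pos"],pr(s["tool_pos"]),s["time"]);print(goto(s,[*wo(-.09,.079),.069])); print(goto(s,[*wo(-.045,.079),.069])[0])
```

```text
[ 0.47825339 -0.03064353  0.2202474 ] [-0.09013333  0.07948289] 8.475
(array([ 2.06, -0.02,  5.69]), [[-0.935, 0.101, 0.339], [0.095, 0.995, -0.034], [-0.341, 0.0, -0.94]])
[ 0.36 -0.03  6.3 ]
```

Request:
jog_arm(targets=[[[0.7,0,1.9],[0,0,0],45],[[1.4,0,3.8],[0,0,0],45],[[2.05,0,5.7],[0,0,0],45],[[2.05,0,5.7],[0,0,0],45],[[1.2,0,6.0],[0,0,0],45],[[0.36,0,6.3],[0,0,0],45],[[0.36,0,6.3],[0,0,0],45],[[0.36,0,6.3],[0,0,0],45]])

```text
time: 9.48
tool_pos: [0.5238, -0.0361, 0.0714]
tool_rot: [0.174, 0.05, 0.983, -0.009]
contact_force: [-1.3, 0.2, 0.5]
gripper_width: 0.45
grasp_force: 0.0
```

Run:
```python
from h import *
s=state(); print(s["tool_pos"],pr(s["tool_pos"]),s["time"],s["contact_force"]);print(goto(s,[*(wo(.104,.08)),.069]))
p,d=grab_frame("scene"); P=cloud("scene",d); z=P[...,2]; q=pr(P)
m=(z>.135)&(z<.142)&(q[...,0]>-.03)&(q[...,0]<.06)&(q[...,1]>.02)&(q[...,1]<.135); a=q[m]; print(a.min(0),a.max(0))
cv2.imwrite("pics/s3.png",cv2.resize(p[120:330,80:320,::-1],None,fx=2.5,fy=2.5))
```

```text
[ 0.52383439 -0.03607221  0.07136112] [-0.04423367  0.07878694] 9.475 [-1.29560346  0.16625789  0.46505281]
(array([-5.54,  0.04,  2.12]), [[-0.934, 0.102, 0.342], [0.096, 0.995, -0.035], [-0.343, -0.0, -0.939]])
[-0.02529612  0.05376939] [0.03011101 0.1066657 ]
```

View pics/s3.png

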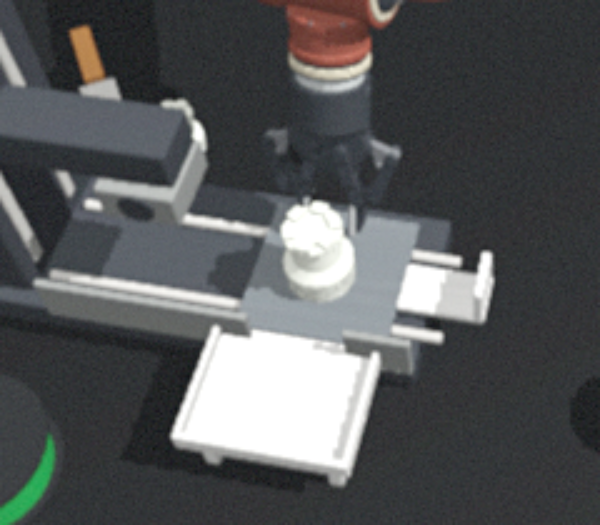

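The fingers stand behind the tower foot at picture (330,215), and the tower is upright at (318,260). Now push, level and slow.

Request:
jog_arm(targets=[[[-0.19,0,0.07],[0,0,0],45],[[-0.47,0,0.17],[0,0,0],45],[[-0.85,0.01,0.31],[0,0,0],45],[[-1.22,0.01,0.45],[0,0,0],45],[[-1.6,0.01,0.59],[0,0,0],45],[[-1.97,0.02,0.72],[0,0,0],45],[[-2.35,0.02,0.86],[0,0,0],45],[[-2.35,0.02,0.86],[0,0,0],45]])

```text
time: 10.52
tool_pos: [0.5865, -0.0424, 0.07]
tool_rot: [0.174, 0.051, 0.983, -0.009]
contact_force: [-0.8, -0.4, -0.8]
gripper_width: 0.454
grasp_force: 0.0
```

Run:
```python
from h import *
s=state(); print(s["tool_pos"],pr(s["tool_pos"]),s["time"],s["contact_force"]);print(goto(s,[*(wo(.1,.08)),s["tool_pos"][2]])[0])
p,d=grab_frame("scene"); P=cloud("scene",d); z=P[...,2]; q=pr(P)
m=(z>.135)&(z<.142)&(q[...,0]>.02)&(q[...,0]<.1)&(q[...,1]>.02)&(q[...,1]<.135); a=q[m]; print(a.min(0),a.max(0),foot(P,box=(.02,.14,.04,.12)))
```

```text
[ 0.58652049 -0.0423767   0.06996217] [0.01877082 0.07898507] 10.525 [-0.84428072 -0.36380904 -0.8069118 ]
[-3.05  0.04  1.11]
[0.02920383 0.05344004] [0.0846039  0.10686124] (array([0.0557, 0.08  ]), 159, np.float64(0.0013))
```

Request:
jog_arm(targets=[[[-0.19,0,0.07],[0,0,0],45],[[-0.47,0.01,0.17],[0,0,0],45],[[-0.85,0.01,0.31],[0,0,0],45],[[-1.22,0.02,0.45],[0,0,0],45],[[-1.6,0.02,0.59],[0,0,0],45],[[-1.97,0.02,0.72],[0,0,0],45],[[-2.35,0.03,0.86],[0,0,0],45],[[-2.7,0.03,0.99],[0,0,0],45]])

```text
time: 11.58
tool_pos: [0.6579, -0.049, 0.0696]
tool_rot: [0.173, 0.051, 0.984, -0.009]
contact_force: [-0.7, 0.6, 0.4]
gripper_width: 0.452
grasp_force: 0.4
```

Request:
jog_arm(targets=[[[-0.3,0,0.11],[0,0,0],45],[[-0.45,0,0.16],[0,0,0],45],[[-0.5,0,0.18],[0,0,0],45],[[-0.5,0,0.18],[0,0,0],45]])

```text
time: 12.08
tool_pos: [0.6704, -0.0503, 0.0697]
tool_rot: [0.174, 0.051, 0.983, -0.009]
contact_force: [-0.2, -1.6, 0.2]
gripper_width: 0.448
grasp_force: 0.1
```

Run:
```python
from h import *
s=state(); print(s["tool_pos"],pr(s["tool_pos"]),s["time"],s["contact_force"]);print(goto(s,[*(wo(.1,.08)),s["tool_pos"][2]])[0])
p,d=grab_frame("scene"); P=cloud("scene",d); z=P[...,2]; q=pr(P)
m=(z>.134)&(z<.142)&(q[...,0]>.1)&(q[...,0]<.19)&(q[...,1]>.02)&(q[...,1]<.135); a=q[m]; print(a.min(0),a.max(0),foot(P,.074,box=(.1,.19,.04,.12)))
cv2.imwrite("pics/s4.png",cv2.resize(p[120:330,80:320,::-1],None,fx=2.5,fy=2.5))
```

```text
[ 0.67041196 -0.05025609  0.06971874] [0.10303081 0.07980504] 12.075 [-0.16126155 -1.62199615  0.224023  ]
[ 0.11  0.01 -0.04]
[0.11268351 0.05507135] [0.16959261 0.10811543] (array([0.1389, 0.0812]), 98, np.float64(0.0017))
```

View pics/s4.png

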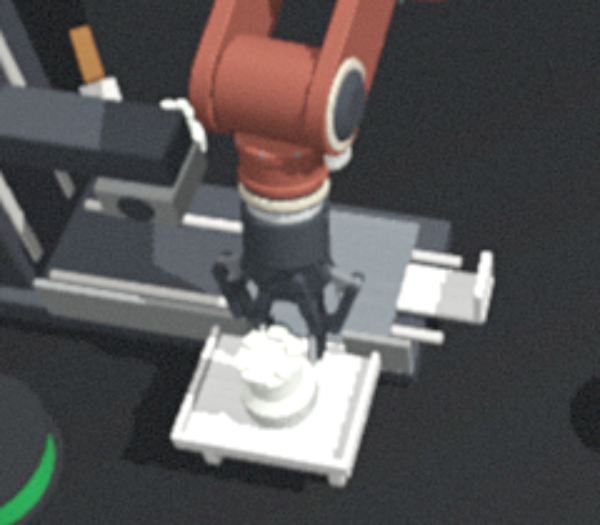

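The tower stands upright on the shelf at picture (275,390), its centre at printer x 0.140. Back off level, then lift.

Request:
jog_arm(targets=[[[0.5,0,-0.18],[0,0,0],45],[[1.5,0,-0.55],[0,0,0],45],[[2.8,0,-1.03],[0,0,0],45],[[2.8,0,-1.03],[0,0,0],45],[[2.1,0,-2.9],[0,0,0],45],[[1.4,0,-4.8],[0,0,0],45],[[0.75,0,-6.7],[0,0,0],45],[[0.75,0,-6.7],[0,0,0],45]])

```text
time: 13.12
tool_pos: [0.5995, -0.0433, 0.2286]
tool_rot: [0.18, 0.05, 0.982, -0.01]
contact_force: [0.5, 0.1, 0.6]
gripper_width: 0.45
grasp_force: 0.0
```

Request:
jog_arm(targets=[[[0,0,0],[0,0.6,0],50],[[0,0,0],[0,1.7,0],60],[[0,0,0],[0,2.5,0],60],[[0,0,0],[0,2.5,0],60],[[0,0,0],[0,2.5,0],60]])

```text
time: 13.75
tool_pos: [0.5955, -0.0425, 0.2196]
tool_rot: [-0.0, 0.051, 0.999, 0.0]
contact_force: [0.1, -0.4, 0.1]
gripper_width: 0.603
grasp_force: 0.0
```

Run:
```python
from h import *
s=state(); print(s["tool_pos"],pr(s["tool_pos"]),s["time"]);print(goto(s,[*(wo(-.001,.2413)),.2]))
```

```text
[ 0.59545145 -0.04245832  0.21958678] [0.02766286 0.07982556] 13.75
(array([1.14, 6.46, 0.78]), [[-0.995, 0.103, -0.0], [0.103, 0.995, 0.0], [0.0, 0.0, -1.0]])
```

Request:
jog_arm(targets=[[[0.3,2,0.3],[0,0,0],60],[[0.8,4,0.6],[0,0,0],60],[[1.15,6.45,0.8],[0,0,0],60],[[1.15,6.45,0.8],[0,0,0],60],[[1.15,6.45,0.8],[0,0,0],60],[[1.15,6.45,0.8],[0,0,0],60]])

```text
time: 14.5
tool_pos: [0.5839, 0.1195, 0.2009]
tool_rot: [0.0, 0.052, 0.999, -0.0]
contact_force: [-0.1, 0.4, -0.3]
gripper_width: 0.598
grasp_force: 0.0
```

Run:
```python
from h import *
s=state(); p,d=grab_frame("wrist")
P=cloud("wrist",d,s); z=P[...,2]; q=pr(P)
m=(d>0)&(z>.094)&(z<.105)&(abs(q[...,0])<.04)&(q[...,1]>.2)&(q[...,1]<.28)
print(m.sum(),q[m].mean(0),np.percentile(q[m],[2,98],axis=0))
print(s["tool_pos"],pr(s["tool_pos"]),goto(s,[*wo(*q[m].mean(0)),.072])[0])
```

```text
796 [-0.00300226  0.24125705] [[-0.02632326  0.23769262]
 [ 0.02216794  0.24517615]]
[0.58390908 0.11951148 0.20088027] [-0.00053362  0.23974575] [0.1  0.06 5.16]
```

Request:
jog_arm(targets=[[[0,0.06,1.5],[0,0,0],60],[[0,0.06,3.5],[0,0,0],60],[[0,0.06,5.1],[0,0,0],60],[[0,0.06,5.1],[0,0,0],60],[[0,0.06,5.1],[0,0,0],30],[[0,0.06,5.1],[0,0,0],0],[[0,0.06,5.1],[0,0,0],0],[[0,0.06,5.1],[0,0,0],0]])

```text
time: 15.55
tool_pos: [0.5859, 0.1221, 0.0761]
tool_rot: [0.002, 0.051, 0.999, -0.0]
contact_force: [-0.1, -2.9, 6.9]
gripper_width: 0.078
grasp_force: 60.9
```

Request:
jog_arm(targets=[[[0,0,0],[0,0,0],0],[[0,-0.2,0],[0,0,0],0],[[0,-0.6,0],[0,0,0],0],[[0,-1.1,0],[0,0,0],0],[[0,-1.6,0],[0,0,0],0],[[0,-2.1,0],[0,0,0],0],[[0,-2.6,0],[0,0,0],0],[[0,-3.1,0],[0,0,0],0]])

```text
time: 16.55
tool_pos: [0.5781, 0.0456, 0.0761]
tool_rot: [0.003, 0.051, 0.999, 0.001]
contact_force: [0.7, 3.0, 6.2]
gripper_width: 0.08
grasp_force: 60.8
```

Request:
jog_arm(targets=[[[0,-0.5,0],[0,0,0],0],[[0,-1.0,0],[0,0,0],0],[[0,-1.5,0],[0,0,0],0],[[0,-2.0,0],[0,0,0],0],[[0,-2.5,0],[0,0,0],0],[[0,-2.9,0],[0,0,0],0],[[0,-3.1,0],[0,0,0],0],[[0,-3.1,0],[0,0,0],0]])

```text
time: 17.55
tool_pos: [0.5702, -0.0325, 0.0761]
tool_rot: [0.003, 0.051, 0.999, -0.0]
contact_force: [-0.8, -1.0, 6.0]
gripper_width: 0.082
grasp_force: 60.8
```

Run:
```python
from h import *
s=state(); print(pr(s["tool_pos"]),s["contact_force"],s["gripper_width"])
```

```text
[0.00149231 0.08712261] [-0.75748047 -1.0420834   6.00060842] 0.08222144623628377
```

Request:
jog_arm(targets=[[[0,-0.1,0],[0,0,0],0],[[0,-0.2,0],[0,0,0],0],[[0,-0.3,0],[0,0,0],0],[[0,-0.3,0],[0,0,0],0]])

```text
time: 18.05
tool_pos: [0.5695, -0.0394, 0.0761]
tool_rot: [0.003, 0.051, 0.999, 0.0]
contact_force: [0.6, 0.7, 6.6]
gripper_width: 0.081
grasp_force: 60.8
```

Request:
jog_arm(targets=[[[0,-0.05,0],[0,0,0],0],[[0,-0.1,0],[0,0,0],0],[[0,-0.1,0],[0,0,0],0]])

```text
time: 18.42
tool_pos: [0.5693, -0.0417, 0.0761]
tool_rot: [0.003, 0.051, 0.999, 0.0]
contact_force: [0.4, 2.0, 6.2]
gripper_width: 0.079
grasp_force: 60.8
```

Request:
jog_arm(targets=[[[0,-0.05,0],[0,0,0],0],[[0,-0.1,0],[0,0,0],0],[[0,-0.1,0],[0,0,0],0]])

```text
time: 18.8
tool_pos: [0.569, -0.0442, 0.0761]
tool_rot: [0.003, 0.051, 0.999, 0.0]
contact_force: [-0.4, 1.6, 6.0]
gripper_width: 0.081
grasp_force: 60.8
```

Not at the stop yet; keep going in small steps until the force rises.

Request:
jog_arm(targets=[[[0,-0.05,0],[0,0,0],0],[[0,-0.1,0],[0,0,0],0],[[0,-0.1,0],[0,0,0],0]])

```text
time: 19.18
tool_pos: [0.5688, -0.0457, 0.0761]
tool_rot: [0.003, 0.051, 0.999, 0.001]
contact_force: [0.2, 5.2, 6.2]
gripper_width: 0.082
grasp_force: 60.8
```

Request:
jog_arm(targets=[[[0,-0.05,0],[0,0,0],0],[[0,-0.08,0],[0,0,0],0],[[0,-0.08,0],[0,0,0],0]])

```text
time: 19.55
tool_pos: [0.5689, -0.0458, 0.0761]
tool_rot: [0.003, 0.051, 0.999, 0.003]
contact_force: [1.3, 11.6, 7.5]
gripper_width: 0.08
grasp_force: 61.0
```

The bed is against its stop: it stopped moving and the force rose to 11.6 N. Relax, open and lift away.

Request:
jog_arm(targets=[[[0,0.1,0],[0,0,0],0],[[0,0.1,0],[0,0,0],40],[[0,0.1,0],[0,0,0],40],[[0,0.1,0],[0,0,0],40],[[0,0.1,-1.5],[0,0,0],40],[[0,0.1,-3.5],[0,0,0],40],[[0,0.1,-5.5],[0,0,0],40],[[0,0.1,-6],[0,0,0],40]])

```text
time: 20.55
tool_pos: [0.5685, -0.0469, 0.2278]
tool_rot: [0.004, 0.052, 0.999, -0.001]
contact_force: [0.6, -0.5, -0.5]
gripper_width: 0.407
grasp_force: 0.0
```

Request:
jog_arm(targets=[[[2,2,0],[0,0,0],40],[[4,4,0],[0,0,0],40],[[5,5,0],[0,0,0],40],[[5,5,0],[0,0,0],40],[[5,5,0],[0,0,0],40]])

```text
time: 21.18
tool_pos: [0.4549, 0.0907, 0.2223]
tool_rot: [-0.001, 0.051, 0.999, -0.0]
contact_force: [0.4, 0.2, 0.0]
gripper_width: 0.401
grasp_force: 0.0
```

Run:
```python
from h import *
s=state(); print(s["tool_pos"],s["time"])
for n in("scene","top"):
    p,d=grab_frame(n); P=cloud(n,d); z=P[...,2]; q=pr(P)
    m=(z>.096)&(z<.104)&(abs(q[...,0])<.04)&(q[...,1]>.03)&(q[...,1]<.2); print("tab",q[m].mean(0),m.sum())
    m=(z>.134)&(z<.142)&(q[...,0]>.1)&(q[...,0]<.19)&(q[...,1]>.02)&(q[...,1]<.135); a=q[m]; print(a.min(0),a.max(0),foot(P,.074,box=(.1,.19,.04,.12)))
    cv2.imwrite(f"pics/{n}5.png",p[:,:,::-1])
```

```text
[0.45488743 0.09065504 0.2222513 ] 21.175
tab [-0.0002334   0.07506023] 60
[0.11277731 0.05456376] [0.1675558  0.10754203] (array([0.1395, 0.0805]), 86, np.float64(0.0006))
tab [-0.00068359  0.073807  ] 79
[0.11274386 0.05237267] [0.16797785 0.10626957] (array([0.0835, 0.0989]), 45, np.float64(0.0092))
```

View pics/scene5.png

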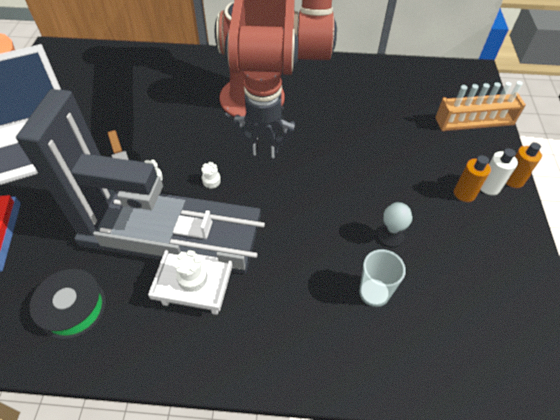

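The tab is at 0.075, so the bed is home. The tower stands on the shelf at (190,272), and the beaker and bulb are where they started.

```bash
python3 -c "
from plant import *
print(job_done())"
```

```text
the job is handed in; nothing more can be done
None
```

I handed the job in at about 21 s: the tower stands upright on the outfeed shelf (about 2 mm from its centre point), the bed is home against its stop, and the beaker and bulb were not touched; no verdict was returned.

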